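# Slide the rolling pin home in its drawer groove

## Robot

A 7-joint arm with a two-finger parallel gripper is mounted at the origin on the work surface. World frame = base frame: x ahead of the robot, y to its left, z up, the work surface at z = 0. Lengths are in m, angles in rad, forces in N, time in s.
With the tool pointing down it reaches from about 0.425 to 0.925 m from the base axis. Payload 6.8 kg.
Tool frame: the origin (TCP) lies on the centre line of the jaws, within the pads' length; the fingertips stand 19 mm ahead of it and the grasp point (between the pads) is the TCP; x points along the fingers, z is the direction in which the jaws open and shut, and the axes are right-handed (so a half turn about x gives the same grasp; the last joint's range is limited). The gripper opens to 88 mm and grips with 3 to 60 N. Pads are 20 mm wide; open, the fingers measure 115 mm over their backs; the gripper's body (75 mm by 178 mm) begins 61 mm behind the grasp point.
Start: joints at [-1.344, 0.477, 0.022, 1.555, -0.011, 1.109, -0.083], TCP at [0.222, 0.638, 0.242] pointing down, gripper open.
Joint ranges: [-2.96, 2.96], [-0.34, 2.1], [-1.41, 1.46], [0.24, 2.44], [-1.37, 4.51], [0.17, 1.92], [-2.96, 2.96]. Speed limits (rad/s): [2.39, 2.39, 3.14, 3.14, 3.14, 3.14, 3.14].

## Interface

Orientations are given as [roll, pitch, yaw] about the fixed x, y, z axes, in that order (R = Rz(yaw) Ry(pitch) Rx(roll)).
In Python, from cell import sensors, get_image, ticket gives the robot as it stands.
- The arm moves only by the tool servo_tool, never from a script. Its arguments are lists of equal length, an entry for each row: "grip": the opening, from 0 (shut) to 1 (fully open); "linear": the shift along the tool's x, y, z in cm, a list of three; "turn": the turn about the tool's x in degrees. A call has exactly 10 rows; each row is the pose to reach, as a shift and turn from the pose commanded when the call began, along the tool's axes at that moment; what a row does not reach only later rows make up. A row lasts 1/12 s, in which the tool goes at most 41.7 mm and 7.16 degrees, less where a joint would pass 70% of its speed; a pose out of reach is approached as far as the arm can. A call with a gripper value outside its range is refused whole. The fingers move at their own pace and stop on an object; the grip force is fixed at half the most. Time passes only in rows, so rows that repeat a pose let the fingers close, or fill a call up. It gives the time, the measured TCP pose, the force and the opening at its end, in the units of the state.
- sensors.state(): the state, without advancing time (a new reading comes with each control period).
- get_image(name): name is "side" or "top"; returns a dict with "image" (420x560x3 uint8, red, green, blue), "depth" (420x560 float32, m along the optical axis (not along the pixel's ray), 0 where there is no reading), "fovy" (degrees; the focal length in pixels is half the picture's height over the tangent of half this angle, whatever the lens; pixels are square), "cx", "cy" (the principal point, pixels), "R" (3x3) and "t" (3): a world point X has camera coordinates R X + t. Camera axes: x right, y down, z forward; pixel columns grow to the right and rows downward; lengths in m; the calibration is good to about 2 mm. A picture is of the moment at which its call begins.
- ticket.close_job(): hands the job in, once; it reports no verdict.
The state is a dict: "time": time; "q": joint angles; "qd": joint speeds; "joint_torque": joint torques, N m; "tcp_pos": TCP position; "orientation": TCP orientation; "contact_force": force on the tool from outside, world axes, zero at the start; "moment": the same for the moment, N m; "opening": opening from 0.0 (shut) to 1.0 (fully open).
Only numpy, scipy, OpenCV 4.12 (cv2) and the standard library are available. Lean on these libraries where they do the work, as an engineer would, in place of code of your own. Each camera call takes 0.05 s, during which the arm holds its last target.

## Task

Take the small steel rolling pin from the round marble board, lay it in the V-groove of the open drawer, and slide it gently along the groove into the grey hood until you feel the hidden sprung buffer give a little; do not ram the buffer. Leave the pin let go in the groove, resting against the buffer, and leave the other things where they are.

Things in the scene. Friction and masses are not known exactly. Their poses are not given: they have to be found in the camera images.
- pin: Small plain steel rolling pin, a straight cylinder 30 mm in diameter and 160 mm long, about 0.15 to 0.31 kg, lying on the marble board. Origin at its middle, on its axis; its x axis runs along it. Both ends are alike. It can roll.
- board: Round white marble rolling board, 190 mm in diameter, 18 mm high, fixed. Origin under its centre; the pin lies on top of it.
- drawer: Shallow beige drawer unit, half open, fixed. Origin on the counter under the middle of the open part; x from the chrome-handled front to the cabinet, y along its width. Inside: x -111 to 125 mm, y -205 to 205 mm; floor 8 mm above the counter, side walls 50 mm high, front panel 58 mm high, handle 35 mm out from it. The cabinet begins at x = 125 mm, 84 mm high.
- groove (a point): Open (drawer's -y) end of a wooden block with a 90 degree V-groove, on its centre line at the block's flat top, 27 mm above the counter. The block runs 320 mm along the drawer's y, 50 mm wide; the V is 26 mm wide at the top, 13 mm deep. A pin lying in it has its axis 8.2 mm above the block's top, so fingertips just over the block can hold it. Sliding the pin takes 1 to 4 N.
- hood: Grey plastic hood over the last 80 mm of the groove (+y end), 50 mm wide outside, top 65 mm above the counter, mouth 44 mm wide. Origin at the mouth, on the axis line of a pin lying in the groove; y points along the groove into the hood, x and z as the drawer's. A pin lying in the groove has its origin at x = z = 0 here and its leading end 80 mm further along y.
- hood_back (a point): Closed inner end of the hood, 80 mm beyond its mouth on the pin's line. Before it, out of sight, is a 20 mm rubber disc on a damped spring, the buffer: its face stands 20 to 56 mm beyond the mouth (differs each time, not measured), gives 1 mm per 1.8 N and is solid after 9 mm. 2 to 7 N on it is gentle, over 12 N is ramming. Let go, the pin backs off a little until friction holds it.
- dabba: Round lidded steel dabba, 71 mm in diameter, 42 mm high, in the drawer; origin under its centre. A bystander.
- muffin_cup: Small grey silicone muffin cup, 66 mm in diameter, 32 mm high, in the drawer; origin under its centre. A bystander.
- fork: Green plastic fork, 150 mm long, 5 mm thick, flat in the drawer; origin under its middle. A bystander.
- spoons: Three stacked steel spoons, 140 mm long, lying in the drawer; origin under the middle. A bystander.
- tumbler: Steel tumbler, 68 mm in diameter, 85 mm high, on the counter; origin under its centre. A bystander.

How it is judged:
On the way, in this order (a step that is already met when the one before it is completed fails the run):
1. the pin lies in the V-groove (x of pin in the frame of hood between -0.004 and 0.004 m and z of pin in the frame of hood between -0.004 and 0.004 m and angle between the x axis of pin and the y axis of hood, either way round below 0.06 rad and y of pin in the frame of hood above -0.25 m), for 0.1 s.
2. the pin, in the groove with its end inside the hood, presses on the buffer with more than 1.5 N (all of step 1 and y of pin in the frame of hood above -0.068 m and contact force between pin and hood above 1.5 N), for 0.2 s.
At the end, for the whole second after the job is handed in: The pin lies at rest in the groove (its origin within 4 mm of the groove's line sideways and in height, within 0.06 rad of its direction), its leading end at least 12 mm inside the hood and still touching the buffer (more than 0.15 N), let go (all of step 1 and y of pin in the frame of hood above -0.068 m and contact force between pin and hood above 0.15 N and linear speed of pin below 0.01 m/s and contact force between pin and the fingers below 0.05 N).
It fails at once if the buffer or hood is rammed: more than 12 N between the pin and them (contact force between pin and hood above 12 N).
It fails at once if the hood or the buffer in it is struck by the robot with more than 12 N (contact force between any of the fingers, the arm and hood above 12 N).
It fails at once if a bystander is shifted by more than 30 mm (distance of any of dabba, muffin_cup, fork, spoons, tumbler from where it was at the start of the episode above 0.03 m).
It also fails if it takes over 56 s, if anything falls off the work surface, if the arm or the gripper's body presses on something with over 40 N, if the wrist force passes 120 N, or if a joint passes its speed limit or range.

## Working session

There is one attempt and no reset: what is moved stays moved. The work goes in short steps, Python scripts to look and compute and a tool call to move; the robot and the scene stay as the last step left them, time stands still between calls to the robot, and variables do not carry over. Pictures are saved under pics/ and viewed, and the job is handed in when it is done.

Besides the shell and the picture viewer there is one more tool, called after "Emit:" as a command line: name --pt "numbers of a row" for each row, then --argument value for the rest. servo_tool: Moves the arm, as the interface text tells. Its arguments: {"type":"object","properties":{"grip":{"type":"array","items":{"type":"number"}},"linear":{"type":"array","items":{"type":"array","items":{"type":"number"}}},"turn":{"type":"array","items":{"type":"number"}}},"required":["grip","linear","turn"]}

```bash
mkdir -p pics; cat > h.py <<'E'
import numpy as np,cv2
from cell import sensors,get_image,ticket
def K(d):
    f=d['image'].shape[0]/2/np.tan(np.radians(d['fovy'])/2); return f,d['cx'],d['cy']
def cloud(d):
    f,cx,cy=K(d); h,w=d['depth'].shape; v,u=np.mgrid[:h,:w]; z=d['depth']
    P=np.stack([(u-cx)/f*z,(v-cy)/f*z,z],-1)
    return (P-d['t'])@np.asarray(d['R'])
def save(d,n): cv2.imwrite('pics/'+n,d['image'][:,:,::-1])
E
python3 - <<'E'
from h import *
import pickle
print(sensors.state())
for n in('side','top'):
    d=get_image(n); save(d,n+'0.png'); pickle.dump(d,open(n+'0.pkl','wb')); print(n,d['fovy'],d['cx'],d['cy'],d['R'],d['t'])
E
```

```text
{'time': 0.0, 'q': array([-1.34411129,  0.47782146,  0.02235349,  1.5563977 , -0.01149107,
        1.10933134, -0.08310336]), 'qd': array([ 1.93522717e-04, -5.08758272e-05, -1.74579548e-04, -4.68698438e-04,
        6.62705871e-04, -8.04724778e-04, -1.01727062e-03]), 'joint_torque': array([ 6.77633543e-04, -5.82846379e+01,  1.53485131e+00, -2.72595978e+01,
       -5.43725118e-02,  1.71342271e-02,  1.51061390e-04]), 'tcp_pos': array([0.221621  , 0.63699196, 0.24069036]), 'orientation': array([-3.05915116,  1.56896688, -1.82312931]), 'contact_force': array([ 0.48634577, -0.50415625,  0.34080451]), 'moment': array([ 0.00710667, -0.03292602,  0.01951192]), 'opening': 0.9974484895589584}
side 56.14874325619896 284.84090174110696 208.81345977362366 [[-0.97568132 -0.21872129 -0.01438603]
 [-0.13254     0.64096728 -0.75603842]
 [ 0.17458267 -0.73574584 -0.65436913]] [0.54853964 0.12201265 0.92348043]
top 57.44058328811888 272.23740845311517 209.74111839821762 [[ 4.14785517e-03 -9.99991383e-01 -1.73145538e-04]
 [-9.79573370e-01 -4.02835284e-03 -2.01046723e-01]
 [ 2.01044293e-01  1.00352145e-03 -9.79581638e-01]] [-0.03023154  0.59396736  0.87283516]
```

View pics/top0.png

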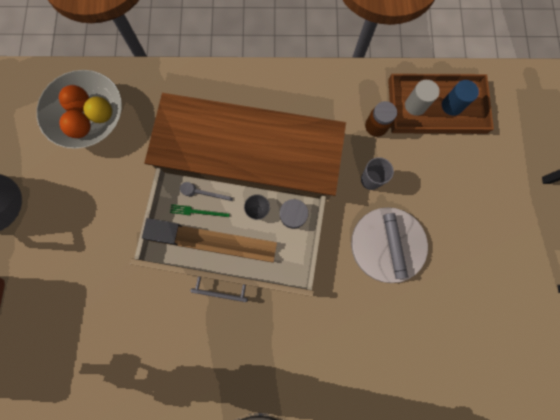

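View pics/side0.png

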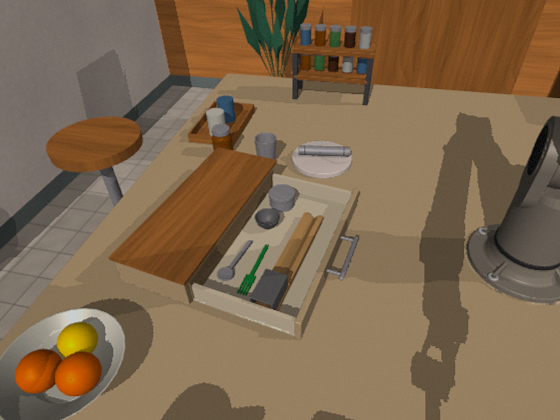

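The top view shows the pin on the board at about (395,246) and the block running from (275,250) to the hood at (160,231). The dabba is at (293,213) and the tumbler at (376,174).

```bash
python3 - <<'E'
from h import *
import pickle
for n in('top','side'):
    d=pickle.load(open(n+'0.pkl','rb')); P=cloud(d)
    X,Y,Z=P[...,0],P[...,1],P[...,2]
    v,u=np.mgrid[:420,:560]
    if n=='top': m0=(u>345)&(u<435)&(v>200)&(v<285); mh=(u>135)&(u<185)&(v>205)&(v<255)
    else: m0=(u>285)&(u<360)&(v>130)&(v<180); mh=(u>245)&(u<295)&(v>265)&(v<310)
    print(n,'table z',np.median(Z[m0&(Z<.01)]) if (m0&(Z<.01)).any() else None,'board z',np.median(Z[m0&(Z>.012)&(Z<.024)]))
    b=m0&(Z>.012)&(Z<.024); print('board xy range',[np.percentile(a[b],[.5,99.5]).round(4) for a in (X,Y)])
    m=m0&(Z>.030)&(Z<.06); p=P[m]; print('pin n',len(p),'zmax',np.percentile(p[:,2],[50,95,99]))
    (cx,cy),(w,h),a=cv2.minAreaRect(p[:,:2].astype(np.float32)); print('rect',cx,cy,w,h,a)
    c=p.mean(0); U,S,V=np.linalg.svd(p[:,:2]-c[:2],full_matrices=0); t=(p[:,:2]-c[:2])@V[0]; s=(p[:,:2]-c[:2])@V[1]
    print('mean',c,'dir',V[0],np.percentile(t,[0,1,99,100]),np.percentile(s,[0,1,50,99,100]))
    m=mh&(Z>.058)&(Z<.072); p=P[m]; print('hood',len(p),p.mean(0),cv2.minAreaRect(p[:,:2].astype(np.float32)))
    # block top
    mb=(Z>.0235)&(Z<.031)&(X>.3)&(X<.9)
    mb&= ((u>175)&(u<280)&(v>222)&(v<265)) if n=='top' else ((u>265)&(u<325)&(v>210)&(v<285))
    p=P[mb]; print('block',len(p),np.median(p[:,2]),cv2.minAreaRect(p[:,:2].astype(np.float32)))
    cv2.imwrite('pics/z_%s.png'%n,np.clip(Z*2500,0,255).astype(np.uint8))
    im=d['image'][:,:,::-1].copy(); im[mb]=(255,0,255); im[m]=(0,255,0)
    cv2.imwrite('pics/m_%s.png'%n,im)
E
```

```text
top table z 0.0005748780101273363 board z 0.01863821445973883
board xy range [array([0.4255, 0.6082]), array([-0.413 , -0.2303])]
pin n 822 zmax [0.04584832 0.05010766 0.05143271]
rect 0.5117424726486206 -0.32964056730270386 0.15956051647663116 0.030199777334928513 7.938900470733643
mean [ 0.50992092 -0.32695006  0.04462849] dir [-0.98981648 -0.14234937] [-0.08125443 -0.07950815  0.07695395  0.07834007] [-0.01787103 -0.01695664  0.00107191  0.01157678  0.01241929]
hood 700 [0.54174428 0.24074165 0.06621399] ((0.5420550107955933, 0.24073216319084167), (0.08101162314414978, 0.050215620547533035), 79.87665557861328)
block 1315 0.027408664005268275 ((0.5166170597076416, 0.08877085149288177), (0.25079888105392456, 0.050503842532634735), 80.36630249023438)
side table z 0.0007907932102675753 board z 0.018425783318523743
board xy range [array([0.4252, 0.6081]), array([-0.4109, -0.2275])]
pin n 463 zmax [0.04401826 0.05046081 0.05173211]
rect 0.5118241906166077 -0.24285158514976501 0.20985035598278046 0.1589786410331726 89.60215759277344
mean [ 0.51508529 -0.30905853  0.04265442] dir [-0.72008799 -0.69388277] [-0.17070518 -0.16582475  0.07554398  0.08093647] [-0.06300545 -0.05690363 -0.00177829  0.08457553  0.0966828 ]
hood 824 [0.54091104 0.24314787 0.06515077] ((0.5418983697891235, 0.24142462015151978), (0.08163749426603317, 0.050419073551893234), 80.27655792236328)
block 984 0.027268470952852016 ((0.5250133872032166, 0.08265233039855957), (0.1452474296092987, 0.2360653579235077), 9.755657196044922)
```

View pics/m_top.png

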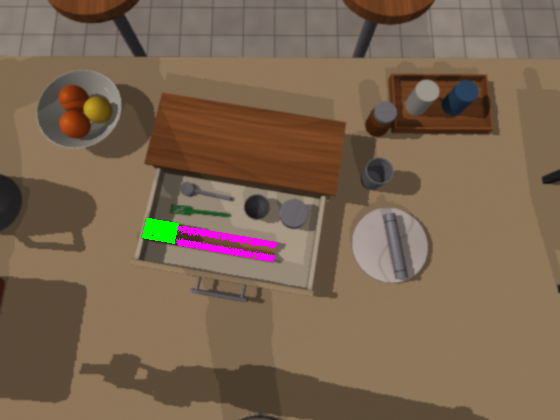

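View pics/z_top.png

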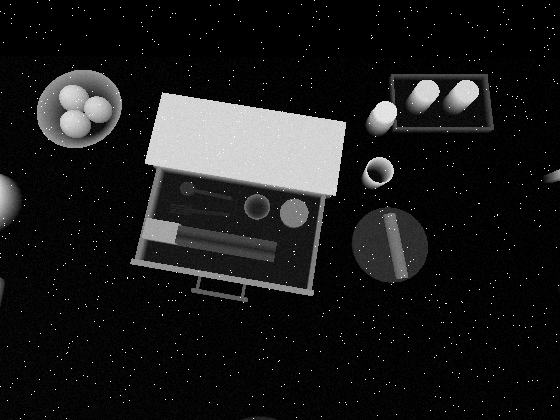

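```bash
cat >> h.py <<'E'
from scipy.spatial.transform import Rotation as Ro
def rot(s): return Ro.from_euler('xyz',s['orientation'])
def plan(target,zang=None):
    """shift cm in tool axes & turn deg to reach world target, tool z heading zang (deg, mod 180 options printed)"""
    s=sensors.state(); R=rot(s).as_matrix()
    sh=R.T@(np.asarray(target)-s['tcp_pos'])*100
    za=np.degrees(np.arctan2(R[1,2],R[0,2]))
    print('t',s['time'],'pos',s['tcp_pos'].round(4),'xdir',R[:,0].round(3),'zang',round(za,2),'q',s['q'].round(2),'F',s['contact_force'].round(2),'op',round(s['opening'],3))
    print('shift cm',sh.round(2))
    if zang is not None:
        d=-(zang-za); d=(d+90)%180-90   # tool x is down: positive turn lowers heading
        print('turn deg',round(d,2),'or',round(d-180*np.sign(d),2))
E
python3 - <<'E'
from h import *
import pickle
from scipy.optimize import least_squares
d=pickle.load(open('top0.pkl','rb')); P=cloud(d)
v,u=np.mgrid[:420,:560]
m=(u>375)&(u<415)&(v>205)&(v<285)&(P[...,2]>.028)&(P[...,2]<.055); p=P[m]
def res(q):
    n=np.array([-np.sin(q[2]),np.cos(q[2])]); s=(p[:,:2]-[.51,0])@n-q[0]*np.cos(q[2])
    return np.hypot(s,p[:,2]-q[1])-.015
r=least_squares(res,[-.33,.033,np.radians(8)],loss='soft_l1',f_scale=.001); q=r.x
dr=np.array([np.cos(q[2]),np.sin(q[2])]); t=(p[:,:2]-[.51,q[0]])@dr; e=np.percentile(t,[.5,99.5])
print('pin line',q[0],q[1],np.degrees(q[2]),'ends',e,'centre',np.array([.51,q[0]])+dr*e.mean())
g=np.radians(80.3); D=np.array([np.cos(g),np.sin(g)]); n=np.array([D[1],-D[0]]); M=np.array([.5353,.2013])
def hf(p): return (p-M)@n*-1, (p-M)@D  # note x of drawer = -? 
X,Y,Z=P[...,0],P[...,1],P[...,2]
for nm,mm in dict(dabba=(abs(u-293)<20)&(abs(v-213)<20)&(Z>.035)&(Z<.05),wallfront=(u>190)&(u<240)&(v>255)&(v<290)&(Z>.052)&(Z<.064),muff=(abs(u-257)<15)&(abs(v-207)<15)&(Z>.025)&(Z<.04)).items():
    pp=P[mm][:,:2]-M; print(nm,'drawerx',np.percentile(pp@n,[2,50,98]).round(3),'y',np.percentile(pp@D,[2,98]).round(3))
print('place pin at y=-0.13',M-.13*D)
plan([.5,.2,.2],-9.7)
E
```

```text
pin line -0.3306794719679859 0.03336887054321209 8.108683949391965 ends [-0.07715373  0.08074653] centre [ 0.51177844 -0.33042609]
dabba drawerx [0.067 0.098 0.136] y [-0.302 -0.237]
wallfront drawerx [-0.089 -0.083 -0.076] y [-0.167 -0.054]
muff drawerx [0.073 0.113 0.132] y [-0.205 -0.147]
place pin at y=-0.13 [0.51339638 0.07315855]
t 0.1 pos [0.2216 0.6371 0.2408] xdir [-0.    -0.002 -1.   ] zang 70.82 q [-1.34  0.48  0.02  1.56 -0.01  1.11 -0.08] F [-0.13  0.17 -0.67] op 1.001
shift cm [  4.14 -40.65 -32.13]
turn deg 80.52 or -99.48
```

Emit:
servo_tool --grip '[1, 1, 1, 1, 1, 1, 1, 1, 1, 1]' --pt "0 -3 -3" --pt "0 -6 -6" --pt "0 -10 -8" --pt "0 -13 -11" --pt "0 -17 -13" --pt "0 -20 -16" --pt "0 -24 -19" --pt "0 -27 -21" --pt "0 -31 -24" --pt "0 -33 -26" --turn '[7, 14, 21, 28, 35, 42, 49, 56, 63, 70]'

```text
time: 0.93
tcp_pos: [0.4461, 0.2869, 0.2416]
orientation: [0.699, 1.571, 0.708]
contact_force: [0.6, 0.5, 0.3]
opening: 0.997
```

```bash
python3 -c "
from h import *
plan([.512,-.331,.15],-81.9)"
```

```text
t 0.9333 pos [0.4461 0.2869 0.2416] xdir [ 0.  0. -1.] zang 0.48 q [-1.02  0.25  0.39  1.92 -0.11  0.99 -0.57] F [0.64 0.53 0.31] op 0.997
shift cm [  9.15 -61.85   6.07]
turn deg 82.38 or -97.62
```

Emit:
servo_tool --grip '[1, 1, 1, 1, 1, 1, 1, 1, 1, 1]' --pt "0 -4 0.5" --pt "0 -8 1" --pt "0 -12 2" --pt "0 -16 3" --pt "0 -20 4" --pt "0 -24 5" --pt "0 -28 6" --pt "0 -32 6" --pt "0 -36 6" --pt "0 -40 6" --turn '[7, 14, 21, 28, 35, 42, 49, 56, 63, 70]'

```text
time: 1.77
tcp_pos: [0.5104, -0.1123, 0.2416]
orientation: [3.027, 1.571, 1.814]
contact_force: [1.3, -0.1, 0.0]
opening: 0.999
```

```bash
python3 -c "
from h import *
plan([.512,-.331,.12],-81.9)"
```

```text
t 1.7667 pos [ 0.5104 -0.1123  0.2416] xdir [-0.  0. -1.] zang -69.52 q [-0.57  0.28  0.81  1.96 -0.24  1.   -0.86] F [ 1.34 -0.1   0.01] op 0.999
shift cm [12.15 -7.5  20.55]
turn deg 12.38 or -167.62
```

Emit:
servo_tool --grip '[1, 1, 1, 1, 1, 1, 1, 1, 1, 1]' --pt "0 -1 3" --pt "0 -2 6" --pt "0 -3 9" --pt "2 -4 12" --pt "4 -5 15" --pt "6 -6 18" --pt "9 -6.5 20" --pt "12 -6.5 20.9" --pt "12 -6.5 20.9" --pt "12 -6.5 20.9" --turn '[3, 6, 9, 12.4, 12.4, 12.4, 12.4, 12.4, 12.4, 12.4]'

```text
time: 2.6
tcp_pos: [0.5231, -0.3285, 0.1202]
orientation: [-2.089, 1.567, 2.769]
contact_force: [-0.4, 1.2, -0.2]
opening: 0.998
```

```bash
python3 -c "
from h import *
plan([.502,-.332,.046],-81.9)
for n in ('side','top'): save(get_image(n),n+'1.png')"
```

```text
t 2.6 pos [ 0.5231 -0.3285  0.1202] xdir [-0.004  0.002 -1.   ] zang -81.64 q [-0.05  0.63  0.71  1.83 -0.52  0.88 -0.51] F [-0.39  1.23 -0.22] op 0.998
shift cm [ 7.43 -2.11  0.05]
turn deg 0.26 or -179.74
```

View pics/side1.png

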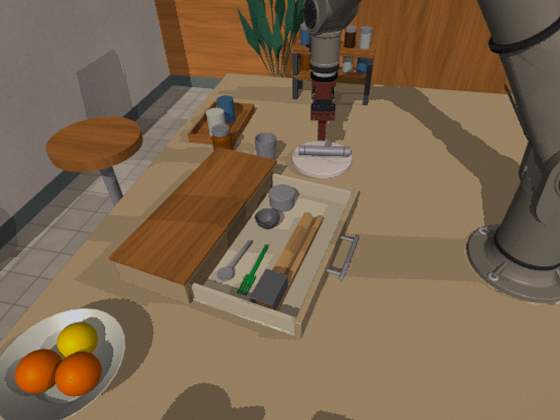

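View pics/top1.png

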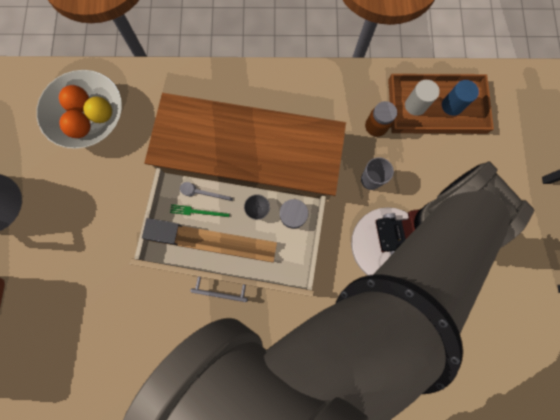

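The side view shows the fingers above the pin at about (322,135). The scene is unchanged, so I go down.

Emit:
servo_tool --grip '[1, 1, 1, 1, 1, 1, 1, 1, 1, 1]' --pt "1.5 -0.7 0" --pt "3 -1.4 0" --pt "4.5 -2.1 0" --pt "6 -2.1 0" --pt "6.8 -2.1 0" --pt "7.4 -2.1 0" --pt "7.4 -2.1 0" --pt "7.4 -2.1 0" --pt "7.4 -2.1 0" --pt "7.4 -2.1 0" --turn '[0.3, 0.3, 0.3, 0.3, 0.3, 0.3, 0.3, 0.3, 0.3, 0.3]'

```text
time: 3.53
tcp_pos: [0.5042, -0.3322, 0.0485]
orientation: [0.975, 1.569, -0.454]
contact_force: [0.2, 0.3, 0.3]
opening: 0.996
```

```bash
python3 -c "
from h import *
plan([.502,-.332,.046],-81.9)
d=get_image('side');save(d,'side2.png')
cv2.imwrite('pics/side2z.png',cv2.resize(d['image'][100:190,260:380,::-1],None,fx=6,fy=6,interpolation=cv2.INTER_CUBIC))"
```

```text
t 3.5333 pos [ 0.5042 -0.3322  0.0485] xdir [ 0.001 -0.001 -1.   ] zang -81.87 q [ 0.02  0.7   0.63  1.9  -0.6   0.74 -0.42] F [0.2  0.31 0.27] op 0.996
shift cm [ 0.25 -0.22 -0.05]
turn deg 0.03 or -179.97
```

View pics/side2z.png

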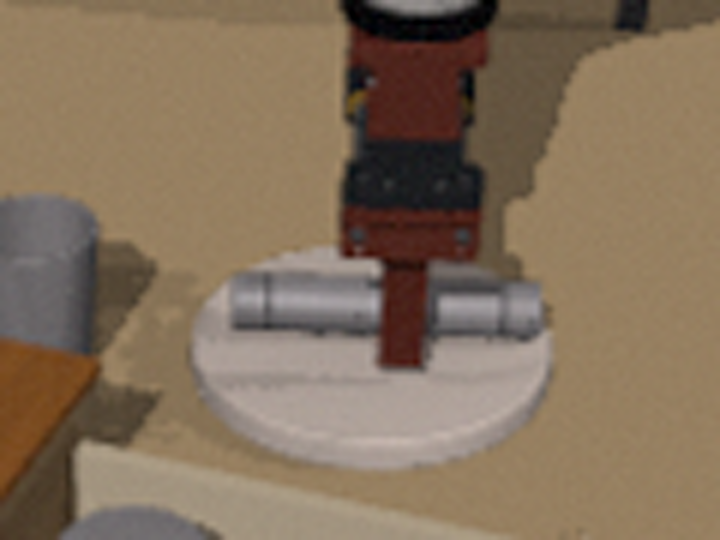

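Emit:
servo_tool --grip '[1, 1, 1, 0.6, 0.3, 0, 0, 0, 0, 0]' --pt "0.2 -0.1 0" --pt "0.2 -0.1 0" --pt "0.2 -0.1 0" --pt "0.2 -0.1 0" --pt "0.2 -0.1 0" --pt "0.2 -0.1 0" --pt "0.2 -0.1 0" --pt "0.2 -0.1 0" --pt "0.2 -0.1 0" --pt "0.2 -0.1 0" --turn '[0, 0, 0, 0, 0, 0, 0, 0, 0, 0]'

```text
time: 4.42
tcp_pos: [0.5026, -0.3321, 0.0456]
orientation: [-2.874, 1.571, 1.98]
contact_force: [-0.0, -0.1, -0.3]
opening: 0.512
```

```bash
python3 -c "
from h import *
plan([.502,-.332,.18],-81.9)"
```

```text
t 4.4167 pos [ 0.5026 -0.3321  0.0456] xdir [-0.  0. -1.] zang -81.88 q [ 0.02  0.7   0.63  1.9  -0.6   0.73 -0.42] F [-0.02 -0.08 -0.34] op 0.512
shift cm [-13.44  -0.06  -0.02]
turn deg 0.02 or -179.98
```

Fingers are still closing; keep holding.

Emit:
servo_tool --grip '[0, 0, 0, 0, 0, 0, 0, 0, 0, 0]' --pt "0 0 0" --pt "0 0 0" --pt "0 0 0" --pt "0 0 0" --pt "0 0 0" --pt "0 0 0" --pt "0 0 0" --pt "0 0 0" --pt "0 0 0" --pt "-0.5 0 0" --turn '[0, 0, 0, 0, 0, 0, 0, 0, 0, 0]'

```text
time: 5.25
tcp_pos: [0.5019, -0.3314, 0.0499]
orientation: [-2.362, 1.569, 2.492]
contact_force: [-0.7, 0.4, -1.5]
opening: 0.336
```

Emit:
servo_tool --grip '[0, 0, 0, 0, 0, 0, 0, 0, 0, 0]' --pt "-1 0 0" --pt "-2 0 0" --pt "-3.5 0 0" --pt "-5 0 0" --pt "-7 0 0" --pt "-9 0 0" --pt "-11 0 0" --pt "-12 0 0" --pt "-12 0 0" --pt "-12 0 0" --turn '[0, 0, 0, 0, 0, 0, 0, 0, 0, 0]'

```text
time: 6.08
tcp_pos: [0.5027, -0.3319, 0.1709]
orientation: [1.599, 1.57, 0.171]
contact_force: [-0.9, 0.7, -2.6]
opening: 0.333
```

```bash
python3 -c "
from h import *
d=get_image('side');save(d,'side3.png')
cv2.imwrite('pics/side3z.png',cv2.resize(d['image'][50:190,230:400,::-1],None,fx=4,fy=4,interpolation=cv2.INTER_CUBIC))
g=np.radians(80.3); D=np.array([np.cos(g),np.sin(g)]);M=np.array([.5353,.2013])
t=M-.14*D; print(t)
plan([*t,.17],-9.7)"
```

```text
[0.51171149 0.06330151]
t 6.1333 pos [ 0.5023 -0.3315  0.1701] xdir [-0.001  0.001 -1.   ] zang -81.86 q [-0.08  0.54  0.77  1.84 -0.46  0.95 -0.53] F [-0.85  1.1  -2.11] op 0.331
shift cm [  0.04   6.52 -38.95]
turn deg -72.16 or 107.84
```

View pics/side3z.png

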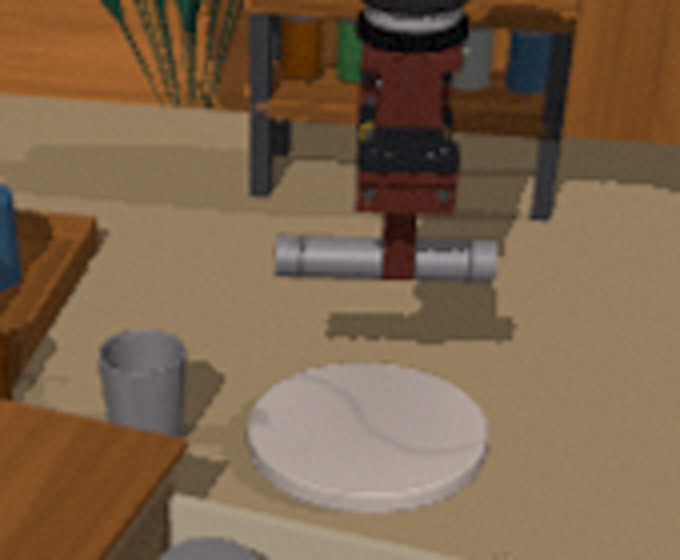

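Pin held level, with the fingers at (400,250) in the crop, slightly behind its middle. Now I swing over to the drawer.

Emit:
servo_tool --grip '[0, 0, 0, 0, 0, 0, 0, 0, 0, 0]' --pt "0 0.6 -3.5" --pt "0 1.3 -7" --pt "0 2 -11" --pt "0 2.6 -15" --pt "0 3.2 -19" --pt "0 4 -23" --pt "0 4.6 -27" --pt "0 5.2 -31" --pt "0 6 -35" --pt "0 6.5 -38.5" --turn '[-7, -14, -21, -28, -35, -42, -49, -56, -63, -70]'

```text
time: 6.97
tcp_pos: [0.5116, 0.0612, 0.1696]
orientation: [-3.018, 1.569, 3.066]
contact_force: [1.7, -0.2, -2.3]
opening: 0.332
```

```bash
python3 -c "
from h import *
plan([.5117,.0633,.10],-9.7)"
```

```text
t 6.9667 pos [0.5116 0.0612 0.1696] xdir [-0.002  0.    -1.   ] zang -11.44 q [-0.61  0.32  0.45  2.03 -0.19  0.83 -0.25] F [ 1.74 -0.16 -2.29] op 0.332
shift cm [ 6.96  0.21 -0.02]
turn deg -1.74 or 178.26
```

Emit:
servo_tool --grip '[0, 0, 0, 0, 0, 0, 0, 0, 0, 0]' --pt "1 0 0" --pt "2 0 0" --pt "4 0 0" --pt "6 0 0" --pt "7 0 0" --pt "8 0 0" --pt "8 0 0" --pt "8 0 0" --pt "8 0 0" --pt "8 0 0" --turn '[-2, -2, -2, -2, -2, -2, -2, -2, -2, -2]'

```text
time: 7.8
tcp_pos: [0.5133, 0.0582, 0.0915]
orientation: [0.483, 1.569, 0.31]
contact_force: [0.4, -0.3, -1.3]
opening: 0.337
```

```bash
python3 - <<'E'
from h import *
plan([.5117,.0633,.06],-9.7)
for n in('side','top'):
    d=get_image(n);save(d,n+'4.png');P=cloud(d);Z=P[...,2]
    g=np.radians(80.3); D=np.array([np.cos(g),np.sin(g)]);nn=np.array([D[1],-D[0]]);M=np.array([.5353,.2013])
    xx=(P[...,:2]-M)@nn; yy=(P[...,:2]-M)@D
    m=(abs(xx)<.022)&(yy>-.25)&(yy<-.03)&(Z>.06)&(Z<.1); p=P[m]
    if len(p)>30:
        print(n,len(p),'z',np.percentile(p[:,2],[2,50,98]),'y',np.percentile(yy[m],[1,99]))
        for a in np.arange(-.25,-.03,.02):
            k=m&(yy>a)&(yy<a+.02)
            if k.sum()>10: print(round(a,2),k.sum(),np.percentile(xx[k],[2,98]).round(4),'top z',np.percentile(Z[k],95).round(4))
    r=(slice(180,320),slice(220,380)) if n=='side' else (slice(180,300),slice(120,340))
    cv2.imwrite('pics/%s4z.png'%n,cv2.resize(d['image'][r][:,:,::-1],None,fx=3.5,fy=3.5,interpolation=cv2.INTER_CUBIC))
E
```

```text
t 7.8 pos [0.5133 0.0582 0.0915] xdir [ 0.002  0.001 -1.   ] zang -9.91 q [-0.55  0.45  0.39  2.08 -0.27  0.66 -0.15] F [ 0.37 -0.29 -1.31] op 0.337
shift cm [ 3.15  0.47 -0.25]
turn deg -0.21 or 179.79
side 631 z [0.07081248 0.09081915 0.09765159] y [-0.18659946 -0.05414228]
-0.19 19 [0.0012 0.0158] top z 0.0951
-0.17 45 [-0.0215  0.0152] top z 0.0952
-0.15 147 [-0.0215  0.0215] top z 0.0987
-0.13 84 [-0.0123  0.0141] top z 0.0946
-0.11 85 [-0.0122  0.0143] top z 0.0949
-0.09 91 [-0.0126  0.0137] top z 0.0947
-0.07 154 [-0.0116  0.0149] top z 0.0944
top 263 z [0.08140039 0.09246729 0.09730013] y [-0.21421532 -0.16669565]
-0.23 27 [-0.0109  0.015 ] top z 0.0959
-0.21 107 [-0.0122  0.0156] top z 0.0966
-0.19 112 [-0.0121  0.0158] top z 0.0961
-0.17 17 [-0.0046  0.0134] top z 0.0964
```

View pics/side4z.png

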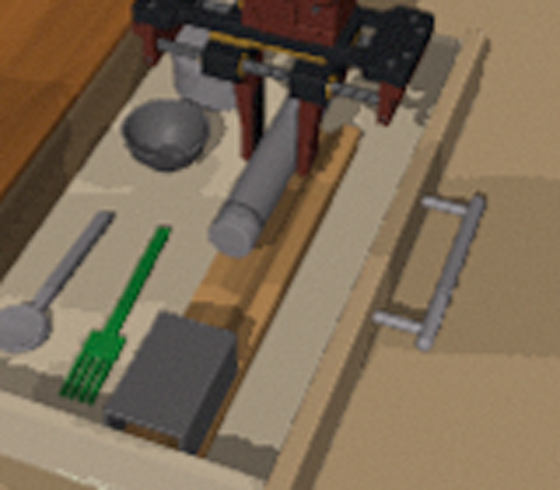

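View pics/top4z.png

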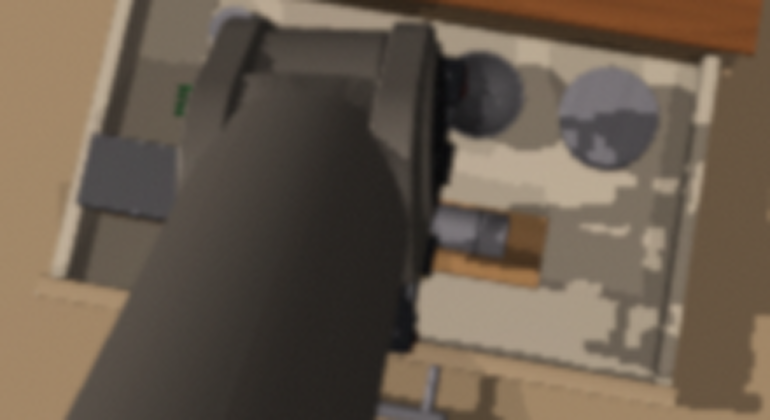

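Emit:
servo_tool --grip '[0, 0, 0, 0, 0, 0, 0, 0, 0, 0]' --pt "0.5 0 -0.2" --pt "1.2 0 -0.2" --pt "2 0 -0.2" --pt "2.8 0 -0.2" --pt "3.4 0 -0.2" --pt "3.7 0 -0.2" --pt "3.7 0 -0.2" --pt "3.7 0 -0.2" --pt "3.7 0 -0.2" --pt "3.7 0 -0.2" --turn '[-0.2, -0.2, -0.2, -0.2, -0.2, -0.2, -0.2, -0.2, -0.2, -0.2]'

```text
time: 8.73
tcp_pos: [0.5109, 0.0586, 0.0539]
orientation: [0.498, 1.57, 0.329]
contact_force: [0.5, 0.2, -2.0]
opening: 0.331
```

```bash
cat > pin.py <<'E'
from h import *
def look(tag,zlo=.03,zhi=.06):
    plan([.5117,.0633,.048],-9.7)
    for n in('side','top'):
        d=get_image(n);save(d,n+tag+'.png');P=cloud(d);Z=P[...,2]
        g=np.radians(80.3); D=np.array([np.cos(g),np.sin(g)]);nn=np.array([D[1],-D[0]]);M=np.array([.5353,.2013])
        xx=(P[...,:2]-M)@nn; yy=(P[...,:2]-M)@D
        m=(abs(xx)<.022)&(yy>-.25)&(yy<.005)&(Z>zlo)&(Z<zhi); p=P[m]
        if len(p)>30:
            print(n,len(p),'y',np.percentile(yy[m],[1,99]))
            for a in np.arange(-.25,0,.02):
                k=m&(yy>a)&(yy<a+.02)
                if k.sum()>10: print(round(a,2),k.sum(),np.percentile(xx[k],[2,98]).round(4),'top z',np.percentile(Z[k],95).round(4))
        r=(slice(180,320),slice(220,380)) if n=='side' else (slice(180,300),slice(120,340))
        cv2.imwrite('pics/%s%sz.png'%(n,tag),cv2.resize(d['image'][r][:,:,::-1],None,fx=3.5,fy=3.5,interpolation=cv2.INTER_CUBIC))
E
python3 -c "
from pin import *
look('5')"
```

```text
t 8.7333 pos [0.5109 0.0586 0.0539] xdir [ 0.001  0.    -1.   ] zang -9.69 q [-0.52  0.51  0.35  2.1  -0.31  0.58 -0.11] F [ 0.47  0.2  -1.97] op 0.331
shift cm [ 0.59  0.48 -0.  ]
turn deg 0.01 or -179.99
side 580 y [-0.17793631 -0.05391273]
-0.19 14 [-0.0011  0.0128] top z 0.0576
-0.17 40 [-0.006   0.0135] top z 0.0577
-0.15 123 [-0.0216  0.0213] top z 0.058
-0.13 80 [-0.0148  0.0126] top z 0.0573
-0.11 85 [-0.0146  0.011 ] top z 0.0579
-0.09 88 [-0.0158  0.0124] top z 0.0572
-0.07 147 [-0.0148  0.0122] top z 0.057
top 255 y [-0.2249987  -0.16697429]
-0.23 31 [-0.0182  0.0149] top z 0.0577
-0.21 104 [-0.0149  0.0146] top z 0.059
-0.19 104 [-0.0152  0.0134] top z 0.0586
-0.17 14 [-0.0078  0.0189] top z 0.0572
```

View pics/side5z.png

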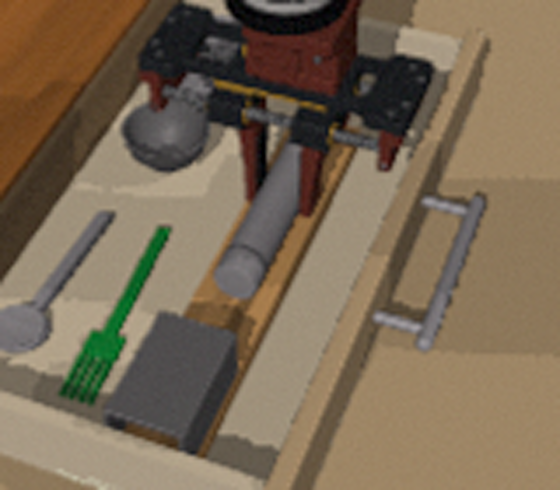

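Pin is centred over the groove and about 6 mm high; its leading end is at (240,275) in the crop. I lower it slowly.

Emit:
servo_tool --grip '[0, 0, 0, 0, 0, 0, 0, 0, 0, 0]' --pt "0.1 0 0" --pt "0.2 0 0" --pt "0.3 0 0" --pt "0.4 0 0" --pt "0.45 0 0" --pt "0.5 0 0" --pt "0.55 0 0" --pt "0.55 0 0" --pt "0.55 0 0" --pt "0.55 0 0" --turn '[0, 0, 0, 0, 0, 0, 0, 0, 0, 0]'

```text
time: 9.67
tcp_pos: [0.511, 0.0585, 0.0483]
orientation: [0.195, 1.57, 0.026]
contact_force: [1.8, -0.4, -1.4]
opening: 0.338
```

Emit:
servo_tool --grip '[0, 0, 0, 0, 0, 0, 0, 0, 0, 0]' --pt "0.03 0 0" --pt "0.06 0 0" --pt "0.06 0 0" --pt "0.06 0 0" --pt "0.06 0 0" --pt "0.06 0 0" --pt "0.06 0 0" --pt "0.06 0 0" --pt "0.06 0 0" --pt "0.06 0 0" --turn '[0, 0, 0, 0, 0, 0, 0, 0, 0, 0]'

```text
time: 10.5
tcp_pos: [0.5113, 0.0585, 0.048]
orientation: [0.312, 1.569, 0.143]
contact_force: [1.0, -0.5, 5.4]
opening: 0.337
```

```bash
python3 -c "
from pin import *
look('6',.029)"
```

```text
t 10.5 pos [0.5113 0.0585 0.048 ] xdir [ 0.001  0.    -1.   ] zang -9.69 q [-0.51  0.52  0.35  2.1  -0.32  0.57 -0.1 ] F [ 1.05 -0.47  5.37] op 0.337
shift cm [-0.    0.48 -0.04]
turn deg 0.01 or -179.99
side 609 y [-0.17893213 -0.03853456]
-0.19 14 [-0.0001  0.0191] top z 0.0511
-0.17 38 [-0.0061  0.0154] top z 0.0513
-0.15 137 [-0.0216  0.0217] top z 0.0584
-0.13 82 [-0.0156  0.0121] top z 0.0509
-0.11 94 [-0.0144  0.0119] top z 0.0515
-0.09 92 [-0.0185  0.0134] top z 0.0515
-0.07 137 [-0.0144  0.013 ] top z 0.0512
top 288 y [-0.23532756 -0.16759638]
-0.23 43 [-0.0203  0.0179] top z 0.0505
-0.21 114 [-0.0192  0.0188] top z 0.0532
-0.19 109 [-0.0181  0.0174] top z 0.0521
-0.17 12 [-0.0076  0.0119] top z 0.0531
```

View pics/side6z.png

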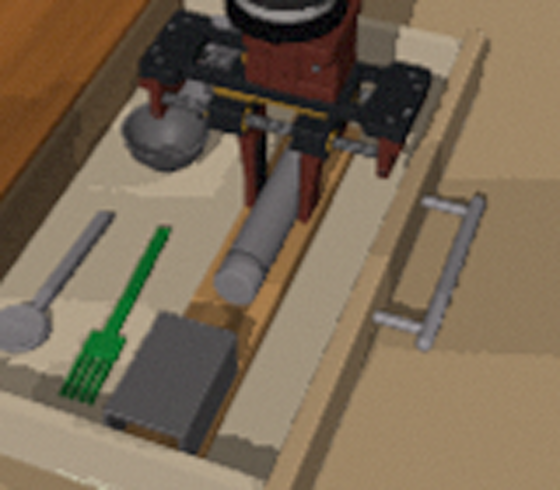

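Emit:
servo_tool --grip '[0.4, 0.42, 0.42, 0.42, 0.42, 0.42, 0.42, 0.42, 0.42, 0.42]' --pt "0 0 0" --pt "0 0 0" --pt "-0.03 0 0" --pt "-0.06 0 0" --pt "-0.08 0 0" --pt "-0.08 0 0" --pt "-0.08 0 0" --pt "-0.08 0 0" --pt "-0.08 0 0" --pt "-0.08 0 0" --turn '[0, 0, 0, 0, 0, 0, 0, 0, 0, 0]'

```text
time: 11.43
tcp_pos: [0.5106, 0.0586, 0.0484]
orientation: [2.479, 1.571, 2.31]
contact_force: [0.2, -0.2, -0.8]
opening: 0.42
```

```bash
python3 -c "
from pin import *
look('7',.029)"
```

```text
t 11.4333 pos [0.5106 0.0586 0.0484] xdir [-0.  0. -1.] zang -9.68 q [-0.51  0.52  0.35  2.1  -0.32  0.57 -0.11] F [ 0.24 -0.23 -0.79] op 0.42
shift cm [0.04 0.48 0.03]
turn deg 0.02 or -179.98
side 622 y [-0.18946577 -0.04671627]
-0.19 23 [-0.0143  0.0141] top z 0.0502
-0.17 64 [-0.012   0.0187] top z 0.0518
-0.15 123 [-0.0217  0.0216] top z 0.0558
-0.13 87 [-0.0155  0.0128] top z 0.0509
-0.11 84 [-0.015   0.0129] top z 0.0516
-0.09 92 [-0.0146  0.013 ] top z 0.0517
-0.07 135 [-0.0161  0.0124] top z 0.0508
top 295 y [-0.23714375 -0.16706805]
-0.25 12 [-0.0207  0.0215] top z 0.0314
-0.23 42 [-0.0211  0.02  ] top z 0.0521
-0.21 114 [-0.0197  0.0202] top z 0.0526
-0.19 108 [-0.017   0.0165] top z 0.0524
-0.17 19 [-0.0142  0.0184] top z 0.0518
```

View pics/side7z.png

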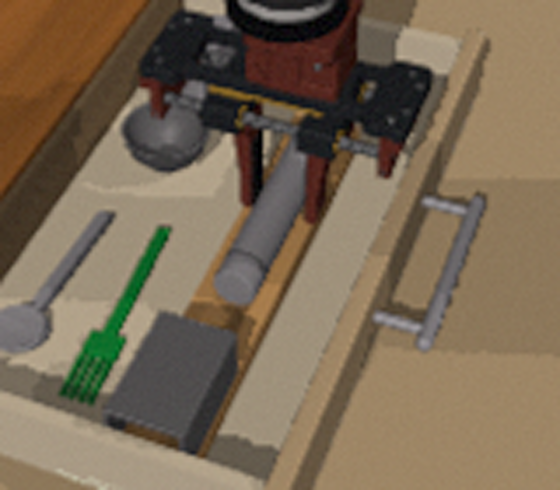

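The released pin rests steadily in the groove. I re-grip, then slide.

Emit:
servo_tool --grip '[0, 0, 0, 0, 0, 0, 0, 0, 0, 0]' --pt "0 0 0" --pt "0 0 0" --pt "0 0 0" --pt "0 0 0" --pt "0 0 0" --pt "0 0 0" --pt "0 0 0" --pt "0 0.2 0" --pt "0 0.4 0" --pt "0 0.7 0" --turn '[0, 0, 0, 0, 0, 0, 0, 0, 0, 0]'

```text
time: 12.37
tcp_pos: [0.5122, 0.0643, 0.0486]
orientation: [-0.796, 1.569, -0.967]
contact_force: [2.8, -4.2, 2.1]
opening: 0.337
```

Emit:
servo_tool --grip '[0, 0, 0, 0, 0, 0, 0, 0, 0, 0]' --pt "0 0.5 0" --pt "0 1 0" --pt "0 1.5 0" --pt "0 2 0" --pt "0 2.5 0" --pt "0 3 0" --pt "0 3.5 0" --pt "0 4 0" --pt "0 4.3 0" --pt "0 4.5 0" --turn '[0, 0, 0, 0, 0, 0, 0, 0, 0, 0]'

```text
time: 13.2
tcp_pos: [0.5198, 0.1092, 0.0486]
orientation: [-0.767, 1.57, -0.937]
contact_force: [3.7, -5.3, 1.3]
opening: 0.335
```

```bash
python3 -c "
from pin import *
look('8',.029)"
```

```text
t 13.2 pos [0.5198 0.1092 0.0486] xdir [ 0.001 -0.001 -1.   ] zang -9.71 q [-0.6   0.54  0.35  2.06 -0.32  0.59 -0.2 ] F [ 3.72 -5.33  1.33] op 0.335
shift cm [ 0.06 -4.66 -0.02]
turn deg -0.01 or 179.99
side 513 y [-0.1275464  -0.01387684]
-0.13 22 [-0.0129  0.0175] top z 0.0517
-0.11 67 [-0.0089  0.0154] top z 0.0534
-0.09 145 [-0.021  0.021] top z 0.0557
-0.07 92 [-0.0178  0.0122] top z 0.0508
-0.05 101 [-0.0147  0.0128] top z 0.0512
-0.03 81 [-0.0145  0.0112] top z 0.0513
top 362 y [-0.23090598 -0.10972076]
-0.23 13 [-0.0206  0.0216] top z 0.0309
-0.21 14 [-0.0216  0.0212] top z 0.0328
-0.19 13 [-0.0203  0.0196] top z 0.0314
-0.17 85 [-0.0172  0.0176] top z 0.052
-0.15 116 [-0.0207  0.017 ] top z 0.0522
-0.13 111 [-0.0177  0.0207] top z 0.0525
```

View pics/side8z.png

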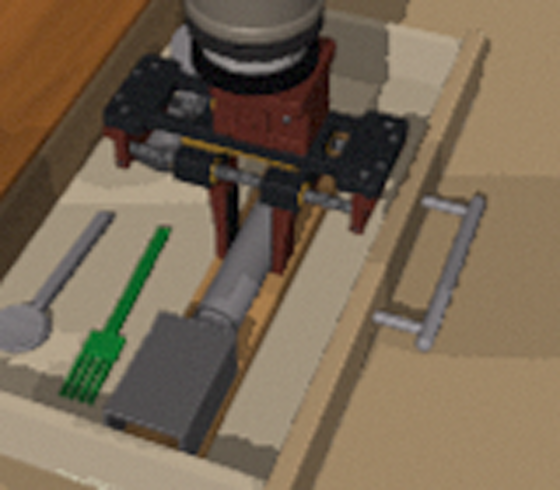

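Emit:
servo_tool --grip '[0, 0, 0, 0, 0, 0, 0, 0, 0, 0]' --pt "0 0.3 0.02" --pt "0 0.6 0.05" --pt "0 0.9 0.05" --pt "0 1.2 0.05" --pt "0 1.4 0.05" --pt "0 1.6 0.05" --pt "0 1.8 0.05" --pt "0 1.9 0.05" --pt "0 2 0.05" --pt "0 2.05 0.05" --turn '[0, 0, 0, 0, 0, 0, 0, 0, 0, 0]'

```text
time: 14.13
tcp_pos: [0.5233, 0.1288, 0.0484]
orientation: [-1.558, 1.57, -1.728]
contact_force: [2.7, -5.2, 2.9]
opening: 0.333
```

Emit:
servo_tool --grip '[0, 0, 0, 0, 0, 0, 0, 0, 0, 0]' --pt "0 0.05 0" --pt "0 0.1 0" --pt "0 0.15 0" --pt "0 0.2 0" --pt "0 0.25 0" --pt "0 0.3 0" --pt "0 0.35 0" --pt "0 0.4 0" --pt "0 0.4 0" --pt "0 0.4 0" --turn '[0, 0, 0, 0, 0, 0, 0, 0, 0, 0]'

```text
time: 14.97
tcp_pos: [0.5239, 0.1326, 0.0484]
orientation: [-1.605, 1.57, -1.775]
contact_force: [2.9, -5.1, 1.4]
opening: 0.333
```

Emit:
servo_tool --grip '[0, 0, 0, 0, 0, 0, 0, 0, 0, 0]' --pt "0 0.05 0.02" --pt "0 0.1 0.03" --pt "0 0.15 0.03" --pt "0 0.2 0.03" --pt "0 0.25 0.03" --pt "0 0.3 0.03" --pt "0 0.35 0.03" --pt "0 0.4 0.03" --pt "0 0.4 0.03" --pt "0 0.4 0.03" --turn '[0, 0, 0, 0, 0, 0, 0, 0, 0, 0]'

```text
time: 15.8
tcp_pos: [0.5245, 0.1357, 0.0484]
orientation: [-1.936, 1.568, -2.107]
contact_force: [1.9, -6.5, 4.2]
opening: 0.339
```

Emit:
servo_tool --grip '[0, 0, 0, 0, 0, 0, 0, 0, 0, 0]' --pt "0 0.03 0" --pt "0 0.06 0" --pt "0 0.09 0" --pt "0 0.12 0" --pt "0 0.15 0" --pt "0 0.15 0" --pt "0 0.15 0" --pt "0 0.15 0" --pt "0 0.15 0" --pt "0 0.15 0" --turn '[0, 0, 0, 0, 0, 0, 0, 0, 0, 0]'

```text
time: 16.63
tcp_pos: [0.5247, 0.1371, 0.0484]
orientation: [-1.946, 1.568, -2.116]
contact_force: [0.7, -7.1, 5.0]
opening: 0.337
```

```bash
python3 -c "
from pin import *
look('9',.029)"
```

```text
t 16.6333 pos [0.5247 0.1371 0.0484] xdir [-0.001 -0.002 -1.   ] zang -9.76 q [-0.65  0.56  0.36  2.03 -0.32  0.61 -0.24] F [ 0.73 -7.08  4.95] op 0.337
shift cm [ 0.06 -7.5  -0.03]
turn deg -0.06 or 179.94
side 388 y [-0.19550439 -0.01358626]
-0.09 45 [-0.0078  0.0157] top z 0.0524
-0.07 150 [-0.0201  0.021 ] top z 0.0571
-0.05 98 [-0.0179  0.0116] top z 0.0513
-0.03 81 [-0.0141  0.0114] top z 0.0514
top 427 y [-0.23455657 -0.07810422]
-0.25 11 [-0.0204  0.0212] top z 0.0316
-0.23 20 [-0.0212  0.0216] top z 0.0313
-0.21 22 [-0.0201  0.0212] top z 0.0317
-0.19 18 [-0.0205  0.0205] top z 0.0319
-0.17 22 [-0.0214  0.0213] top z 0.0313
-0.15 53 [-0.0192  0.0201] top z 0.0514
-0.13 110 [-0.0159  0.0174] top z 0.0521
-0.11 109 [-0.0191  0.0182] top z 0.0522
-0.09 60 [-0.0174  0.021 ] top z 0.0529
```

View pics/side9z.png

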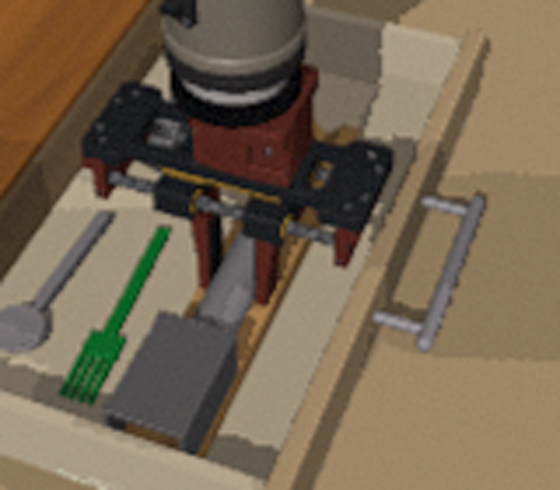

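Emit:
servo_tool --grip '[0, 0, 0, 0, 0, 0, 0, 0, 0, 0]' --pt "-0.02 0 0" --pt "-0.03 0 0" --pt "-0.03 0.03 0" --pt "-0.03 0.06 0" --pt "-0.03 0.1 0" --pt "-0.03 0.1 0" --pt "-0.03 0.1 0" --pt "-0.03 0.1 0" --pt "-0.03 0.1 0" --pt "-0.03 0.1 0" --turn '[0, 0, 0, 0, 0, 0, 0, 0, 0, 0]'

```text
time: 17.57
tcp_pos: [0.5252, 0.1405, 0.0485]
orientation: [2.894, 1.57, 2.726]
contact_force: [1.4, -2.4, -0.0]
opening: 0.332
```

Easing the vertical load released the friction, so that was not the buffer. I continue.

Emit:
servo_tool --grip '[0, 0, 0, 0, 0, 0, 0, 0, 0, 0]' --pt "0 0.05 0" --pt "0 0.1 0" --pt "0 0.15 0" --pt "0 0.2 0" --pt "0 0.25 0" --pt "0 0.3 0" --pt "0 0.3 0" --pt "0 0.3 0" --pt "0 0.3 0" --pt "0 0.3 0" --turn '[0, 0, 0, 0, 0, 0, 0, 0, 0, 0]'

```text
time: 18.4
tcp_pos: [0.5257, 0.1435, 0.0486]
orientation: [2.603, 1.57, 2.435]
contact_force: [0.5, -1.0, -1.1]
opening: 0.333
```

Emit:
servo_tool --grip '[0, 0, 0, 0, 0, 0, 0, 0, 0, 0]' --pt "0 0.05 0" --pt "0 0.1 0" --pt "0 0.15 0" --pt "0 0.2 0" --pt "0 0.25 0" --pt "0 0.3 0" --pt "0 0.35 0" --pt "0 0.4 0" --pt "0 0.4 0" --pt "0 0.4 0" --turn '[0, 0, 0, 0, 0, 0, 0, 0, 0, 0]'

```text
time: 19.23
tcp_pos: [0.5262, 0.1462, 0.0485]
orientation: [-1.997, 1.57, -2.167]
contact_force: [-0.1, -5.4, -0.3]
opening: 0.335
```

Emit:
servo_tool --grip '[0, 0, 0, 0, 0, 0, 0, 0, 0, 0]' --pt "0 0.02 0" --pt "0 0.04 0" --pt "0 0.06 0" --pt "0 0.08 0" --pt "0 0.1 0" --pt "0 0.1 0" --pt "0 0.1 0" --pt "0 0.1 0" --pt "0 0.1 0" --pt "0 0.1 0" --turn '[0, 0, 0, 0, 0, 0, 0, 0, 0, 0]'

```text
time: 20.07
tcp_pos: [0.5263, 0.1465, 0.0485]
orientation: [-1.959, 1.569, -2.129]
contact_force: [-0.5, -6.3, 0.9]
opening: 0.331
```

```bash
python3 -c "
from h import *
for i in range(4): 
  plan([.5117,.0633,.048],-9.7); get_image('side')" | grep pos
```

```text
t 20.0667 pos [0.5263 0.1465 0.0485] xdir [-0.001 -0.002 -1.   ] zang -9.74 q [-0.66  0.56  0.36  2.02 -0.33  0.61 -0.26] F [-0.48 -6.28  0.89] op 0.331
t 20.1167 pos [0.5263 0.1465 0.0485] xdir [-0.001 -0.002 -1.   ] zang -9.74 q [-0.66  0.56  0.36  2.02 -0.33  0.61 -0.26] F [-0.42 -6.7   0.22] op 0.336
t 20.1667 pos [0.5263 0.1465 0.0485] xdir [-0.001 -0.002 -1.   ] zang -9.74 q [-0.66  0.56  0.36  2.02 -0.33  0.61 -0.26] F [-0.13 -6.51  0.21] op 0.334
t 20.2167 pos [0.5263 0.1465 0.0485] xdir [-0.001 -0.002 -1.   ] zang -9.74 q [-0.66  0.56  0.36  2.02 -0.33  0.61 -0.26] F [-1.38 -7.03  0.8 ] op 0.336
```

Emit:
servo_tool --grip '[0, 0, 0, 0, 0, 0, 0, 0, 0, 0]' --pt "-0.01 0.02 0" --pt "-0.02 0.04 0" --pt "-0.02 0.06 0" --pt "-0.02 0.08 0" --pt "-0.02 0.1 0" --pt "-0.02 0.1 0" --pt "-0.02 0.1 0" --pt "-0.02 0.1 0" --pt "-0.02 0.1 0" --pt "-0.02 0.1 0" --turn '[0, 0, 0, 0, 0, 0, 0, 0, 0, 0]'

```text
time: 21.1
tcp_pos: [0.5263, 0.1472, 0.0486]
orientation: [-1.972, 1.568, -2.142]
contact_force: [-0.4, -7.0, -0.2]
opening: 0.336
```

```bash
python3 -c "
from h import *
for i in range(4): 
  plan([.5117,.0633,.048],-9.7); get_image('top')" | grep pos
```

```text
t 21.1 pos [0.5263 0.1472 0.0486] xdir [-0.001 -0.002 -1.   ] zang -9.76 q [-0.66  0.56  0.36  2.02 -0.33  0.61 -0.26] F [-0.38 -7.04 -0.22] op 0.336
t 21.15 pos [0.5263 0.1472 0.0486] xdir [-0.001 -0.002 -1.   ] zang -9.76 q [-0.66  0.56  0.36  2.02 -0.33  0.61 -0.26] F [-1.17 -8.16 -0.05] op 0.334
t 21.2 pos [0.5263 0.1472 0.0486] xdir [-0.001 -0.002 -1.   ] zang -9.76 q [-0.66  0.56  0.36  2.02 -0.33  0.61 -0.26] F [-1.05 -7.24  0.15] op 0.334
t 21.25 pos [0.5263 0.1472 0.0486] xdir [-0.001 -0.002 -1.   ] zang -9.76 q [-0.66  0.56  0.36  2.02 -0.33  0.61 -0.26] F [ 0.88 -7.99  0.19] op 0.34
```

Force rises steadily with each mm, about 7.5 N in total of which about 2 N is friction, with the vertical load near zero. That is the buffer giving. I release.

Emit:
servo_tool --grip '[0.42, 0.42, 0.42, 0.42, 0.42, 0.42, 0.42, 0.42, 0.42, 0.42]' --pt "0 0 0" --pt "0 0 0" --pt "0 0 0" --pt "0 0 0" --pt "0 0 0" --pt "0 0 0" --pt "0 0 0" --pt "0 0 0" --pt "0 0 0" --pt "0 0 0" --turn '[0, 0, 0, 0, 0, 0, 0, 0, 0, 0]'

```text
time: 22.13
tcp_pos: [0.5269, 0.1491, 0.0488]
orientation: [2.349, 1.571, 2.18]
contact_force: [-0.2, 0.0, -0.1]
opening: 0.42
```

```bash
python3 -c "
from pin import *
look('10',.029)"
```

```text
t 22.1333 pos [0.5269 0.1491 0.0488] xdir [-0.  0. -1.] zang -9.68 q [-0.67  0.56  0.35  2.02 -0.33  0.61 -0.26] F [-0.22  0.   -0.08] op 0.42
shift cm [ 0.08 -8.72 -0.05]
turn deg 0.02 or -179.98
side 343 y [-0.21885127 -0.0129085 ]
-0.09 22 [-0.0147  0.0184] top z 0.0499
-0.07 94 [-0.0124  0.0197] top z 0.0533
-0.05 138 [-0.0198  0.021 ] top z 0.0543
-0.03 77 [-0.0142  0.0118] top z 0.0518
top 471 y [-0.23324408 -0.06227374]
-0.23 18 [-0.0202  0.0217] top z 0.0315
-0.21 20 [-0.0209  0.0209] top z 0.0311
-0.19 22 [-0.0188  0.0205] top z 0.0314
-0.17 20 [-0.0197  0.0213] top z 0.0309
-0.15 11 [-0.0207  0.0173] top z 0.0314
-0.13 114 [-0.0194  0.0206] top z 0.0522
-0.11 112 [-0.0196  0.0189] top z 0.0529
-0.09 114 [-0.0185  0.017 ] top z 0.0525
-0.07 32 [-0.0112  0.0216] top z 0.0526
```

View pics/side10z.png

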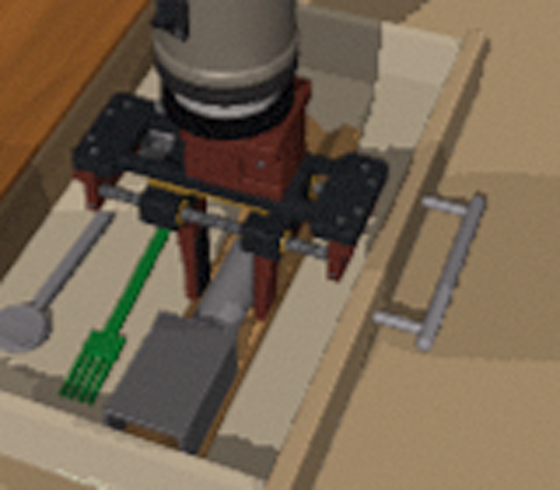

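```bash
python3 - <<'E'
from h import *
import pickle
d=pickle.load(open('top0.pkl','rb')); f,cx,cy=K(d); R=np.array(d['R']);t=np.array(d['t'])
g=np.radians(80.3); D=np.array([np.cos(g),np.sin(g)]);nn=np.array([D[1],-D[0]]);M=np.array([.5353,.2013])
def prof(img):
    ys=np.arange(-.26,-.06,.0005); out=0
    for x in np.arange(-.006,.0061,.001):
        P=np.c_[M+np.outer(ys,D)+x*nn,np.full(len(ys),.048)]
        C=P@R.T+t; u=(C[:,0]/C[:,2]*f+cx).astype(np.float32); v=(C[:,1]/C[:,2]*f+cy).astype(np.float32)
        c=cv2.remap(img,u[None],v[None],cv2.INTER_LINEAR)[0].astype(float); out=out+(c[:,0]-c[:,2])  # BGR: b-r
    return ys,out/13
for n in ('7','8','9','10'):
    ys,o=prof(cv2.imread(f'pics/top{n}.png'))
    lo=np.percentile(o[:10],50) ; 
    wood=np.percentile(o,8); steel=np.percentile(o,85); th=(wood+steel)/2
    k=[i for i in range(1,len(o)) if o[i-1]<th<=o[i] and ys[i]>-.235]
    print(n,round(wood),round(steel),[round(ys[i-1]+.0005*(th-o[i-1])/(o[i]-o[i-1]),4) for i in k])
E
```

```text
7 -51 -1 [np.float64(-0.215)]
8 -58 -1 [np.float64(-0.1647)]
9 -58 -1 [np.float64(-0.138)]
10 -55 -1 [np.float64(-0.1305)]
```

Emit:
servo_tool --grip '[0, 0, 0, 0, 0, 0, 0, 0, 0, 0]' --pt "0 0 0" --pt "0 0 0" --pt "0 0 0" --pt "0 0 0" --pt "0 0 0" --pt "0 0 0" --pt "0 0 0" --pt "0 0.05 0" --pt "0 0.1 0" --pt "0 0.1 0" --turn '[0, 0, 0, 0, 0, 0, 0, 0, 0, 0]'

```text
time: 23.07
tcp_pos: [0.5268, 0.1492, 0.0488]
orientation: [-1.989, 1.57, -2.158]
contact_force: [-1.8, -3.5, 3.2]
opening: 0.334
```

Emit:
servo_tool --grip '[0, 0, 0, 0, 0, 0, 0, 0, 0, 0]' --pt "0 0.05 0" --pt "0 0.1 0" --pt "0 0.1 0" --pt "0 0.1 0" --pt "0 0.1 0" --pt "0 0.1 0" --pt "0 0.1 0" --pt "0 0.1 0" --pt "0 0.1 0" --pt "0 0.1 0" --turn '[0, 0, 0, 0, 0, 0, 0, 0, 0, 0]'

```text
time: 23.9
tcp_pos: [0.5268, 0.1495, 0.0488]
orientation: [-1.96, 1.569, -2.13]
contact_force: [-2.2, -6.3, 3.9]
opening: 0.329
```

Emit:
servo_tool --grip '[0, 0, 0, 0, 0, 0, 0, 0, 0, 0]' --pt "-0.02 0 0" --pt "-0.03 0 -0.02" --pt "-0.03 0 -0.03" --pt "-0.03 0 -0.03" --pt "-0.03 0 -0.03" --pt "-0.03 0 -0.03" --pt "-0.03 0 -0.03" --pt "-0.03 0 -0.03" --pt "-0.03 0 -0.03" --pt "-0.03 0 -0.03" --turn '[0, 0, 0, 0, 0, 0, 0, 0, 0, 0]'

```text
time: 24.73
tcp_pos: [0.5269, 0.151, 0.0491]
orientation: [-1.328, 1.571, -1.497]
contact_force: [-0.9, -5.5, -2.9]
opening: 0.334
```

With the vertical load removed the tool still feels a static 5.3 N along the groove, so this is the buffer. I settle the pin and release it again.

Emit:
servo_tool --grip '[0, 0, 0, 0.36, 0.38, 0.4, 0.42, 0.42, 0.42, 0.42]' --pt "0.02 0 0" --pt "0.03 0 0" --pt "0.03 0 0" --pt "0.03 0 0" --pt "0.03 0 0" --pt "0.03 0 0" --pt "0.03 0 0" --pt "0.03 0 0" --pt "0.03 0 0" --pt "0.03 0 0" --turn '[0, 0, 0, 0, 0, 0, 0, 0, 0, 0]'

```text
time: 25.57
tcp_pos: [0.5269, 0.1514, 0.0489]
orientation: [1.376, 1.571, 1.207]
contact_force: [-0.0, 0.5, -0.4]
opening: 0.423
```

Emit:
servo_tool --grip '[0.42, 0.42, 0.42, 0.42, 0.42, 0.42, 0.42, 0.42, 0.42, 0.42]' --pt "0 0 0" --pt "-0.5 0 0" --pt "-1 0 0" --pt "-2 0 0" --pt "-3 0 0" --pt "-4 0 0" --pt "-5 0 0" --pt "-7 0 0" --pt "-9 0 0" --pt "-11 0 0" --turn '[0, 0, 0, 0, 0, 0, 0, 0, 0, 0]'

```text
time: 26.4
tcp_pos: [0.5268, 0.151, 0.1605]
orientation: [0.75, 1.571, 0.581]
contact_force: [-0.1, -0.3, 1.4]
opening: 0.421
```

```bash
python3 -c "
from pin import *
look('11',.029)"
```

```text
t 26.4 pos [0.5268 0.151  0.1605] xdir [ 0.  0. -1.] zang -9.69 q [-0.75  0.39  0.45  1.96 -0.22  0.84 -0.35] F [-0.12 -0.32  1.38] op 0.421
shift cm [11.25 -8.9  -0.02]
turn deg 0.01 or -179.99
side 554 y [-0.224103   -0.01322742]
-0.13 70 [-0.0145  0.0108] top z 0.0517
-0.11 84 [-0.0148  0.0129] top z 0.0514
-0.09 95 [-0.0147  0.0118] top z 0.0516
-0.07 92 [-0.0147  0.0122] top z 0.052
-0.05 107 [-0.0168  0.0199] top z 0.051
-0.03 81 [-0.0143  0.0124] top z 0.0515
top 629 y [-0.23435791 -0.02591991]
-0.25 11 [-0.0215  0.0186] top z 0.0311
-0.23 19 [-0.0213  0.0202] top z 0.0316
-0.21 21 [-0.0209  0.0212] top z 0.031
-0.19 23 [-0.0216  0.0211] top z 0.031
-0.17 15 [-0.0214  0.0218] top z 0.0313
-0.15 16 [-0.0195  0.0206] top z 0.0319
-0.13 107 [-0.0155  0.0177] top z 0.0529
-0.11 114 [-0.0207  0.015 ] top z 0.0527
-0.09 115 [-0.0179  0.0198] top z 0.0526
-0.07 112 [-0.0194  0.0199] top z 0.0526
-0.05 69 [-0.0174  0.0193] top z 0.0524
```

View pics/side11.png

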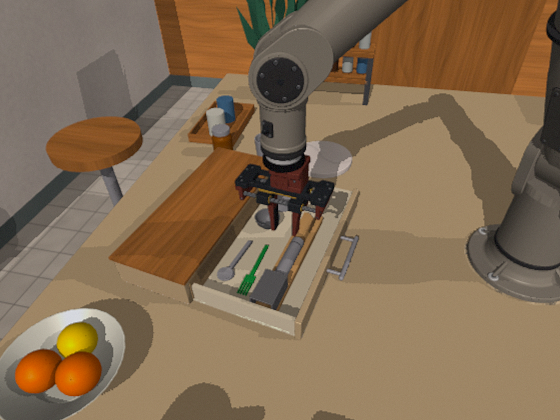

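View pics/top11.png

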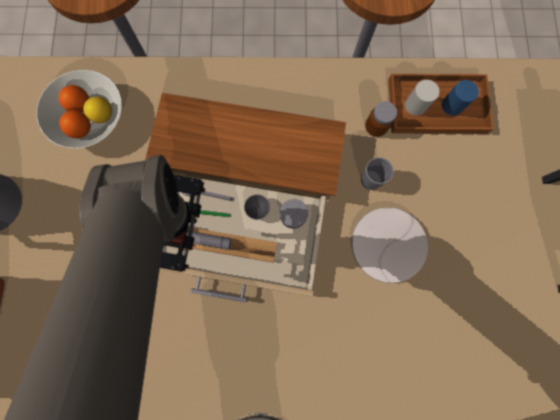

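The pin lies in the groove with its end in the hood (side view around (290,255)). The bystanders are unmoved and the gripper is clear, so I hand in.

```bash
python3 -c "
from h import *
ticket.close_job(); print(sensors.state()['time'])"
```

```text
the job is handed in; nothing more can be done
the job is handed in; nothing more can be done
```

I took the pin from the board, laid it in the V-groove and slid it into the hood. I pressed the buffer gently, let the pin go and handed the job in at about 26.5 s; no verdict was reported.

- **Pressing the buffer:** I pressed it twice. On the second press the vertical load was off, and the tool still felt a steady 5.3 N or so along the groove, which I take as the buffer's push. The most the tool felt along the groove, friction included, was about 8 N, under the 12 N limit.
- **False first contact:** A force rise at about 16 s looked like the buffer, but it was friction from pressing down. It dropped when I eased the tool up.
- **Last pictures:** The pin lies straight in the groove at seated height, with its leading end about 29 mm inside the hood. The gripper is open and about 11 cm above it. The bystanders I could see looked unmoved; the arm hid part of the spoons and the fork in the top view.
- **Not measured directly:** I inferred that the released pin still touches the buffer. After both releases it stopped at about the same place, roughly 2 mm back from where I had pressed it. It also slipped a millimetre or two in the grip while sliding.

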